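# Lay the crutch leg tube in the drilling jig

## Robot

A 6-joint arm with a two-finger parallel gripper is mounted at the origin on the work surface. World frame = base frame: x ahead of the robot, y to its left, z up, the work surface at z = 0. Lengths are in m, angles in rad, forces in N, time in s.
With the tool pointing down it reaches from about 0.275 to 1 m from the base axis. Payload 8.4 kg.
Tool frame: the origin (TCP) lies at the very end of the fingers, on their centre line; the grasp point (between the pads) lies 19 mm behind it; z points along the fingers, y is the line along which they close (so a half turn about z gives the same grasp; the last joint's range is limited). The gripper opens to 85 mm and grips with 20 to 120 N. Pads are 22 mm wide; open, the fingers measure 114 mm over their backs; the gripper's body (76 mm by 85 mm) begins 54 mm behind the grasp point. The pads swing forward as they close: fully open they stand 13 mm farther back than shut.
Start: joints at [1.173, 0.353, 1.633, -0, 1.155, -0.002], TCP at [0.241, 0.577, 0.231] pointing down, gripper open.
Joint ranges: [-2.63, 2.63], [-0.92, 2.1], [0.06, 2.66], [-1.3, 4.44], [0, 2.69], [-3.02, 3.02]. Speed limits (rad/s): [2.22, 2.22, 2.79, 3.14, 3.14, 3.14].

## Interface

Orientations are given as a 3x3 rotation matrix whose columns are the frame's x, y, z axes.
In Python, from plant import * gives the robot as it stands.
- The arm moves only by the tool servo_tool, never from a script. Its argument "rows" is text: rows parted by semicolons, each of 5 numbers parted by spaces: the shift along the tool's x, y, z in cm, then the turn about the tool's z in rad, then the finger opening in cm, from 0 to 8.54. A call has 1 to 12 rows; each row is the pose to reach, as a shift and turn from the pose commanded when the call began, along the tool's axes at that moment; what a row does not reach only later rows make up. A row lasts 1/8 s, in which the tool goes at most 62.5 mm and 10.7 degrees, less where a joint would pass 70% of its speed; a pose out of reach is approached as far as the arm can. A call with a gripper value outside its range is refused whole. The fingers move at their own pace and stop on an object; "newtons" is the grip in N (left out, the last holds). Time passes only in rows, so rows that repeat a pose let the fingers close. It gives the time, the measured TCP pose, the force, the opening and the grip force at its end, in the units of the state.
- state(): the state, without advancing time (a new reading comes with each control period).
- capture(name): name is "scene" or "top" or "wrist"; returns a dict with "color" (420x560x3 uint8, red, green, blue), "fx", "fy", "cx", "cy" (pixels), "k1" (the pictures are not rectified: a ray, as slopes to the right and down, at radius r is drawn at 1 + k1 r^2 times it, then the intrinsics apply), "R" (3x3) and "t" (3): a world point X has camera coordinates R X + t. Camera axes: x right, y down, z forward; pixel columns grow to the right and rows downward; lengths in m; the calibration is good to about 2 mm. A picture is of the moment at which its call begins. There is no depth.
- close_job(): hands the job in; it is judged then, once.
The state is a dict: "time_s": time; "joint_positions": joint angles; "dq": joint speeds; "joint_efforts": joint torques, N m; "tool_pos": TCP position; "tool_rot": TCP orientation; "contact_force": force on the tool from outside, world axes, zero at the start; "ft_torque": the same for the moment, N m; "opening": finger opening in m; "grasp_force": force on a finger pad.
Only numpy, scipy, OpenCV 4.12 (cv2) and the standard library are available. Lean on these libraries where they do the work, as an engineer would, in place of code of your own. Each camera call takes 0.05 s, during which the arm holds its last target. There are 200 camera calls.

## Task

Three aluminium tubes lie in the grooves of the wooden cradle on the bench. Lift out the longest one, the crutch leg, and lower it, without dropping it, into the two steel V-blocks of the drilling jig, seated in both and centred so that it sticks out equally at both ends; then let go. Leave the two shorter tubes lying in the cradle.

Things in the scene. Friction and masses are not known exactly. Their poses are not given: they have to be found in the camera images.
- leg_mid (a point): The crutch leg: the longest of three bare aluminium tubes, 25 mm across, 260 mm long, about 0.1 kg, with a row of small dark holes. The point is the middle of its axis; x runs along the tube, level; it may roll about x. It starts in one of three parallel V-grooves, 85 mm apart, of a fixed wooden cradle, axis 50 mm above the bench, and can be gripped across its middle from above.
- short_a_mid (a point): A shorter tube, 25 mm across, 160 mm long, in another groove of the cradle, parallel to the leg. Point: middle of its axis, x along it. It stays there. The cradle: a 10 mm base board and two notched rails 18 mm thick, tops 55 mm above the bench, crossing under the tubes with 92 mm of open space between them; the tubes' middles are within 12 mm of the middle of that space.
- short_b_mid (a point): The second shorter tube, like the first: 25 mm across, 160 mm long, in the third groove of the cradle. Point: middle of its axis, x along it. It stays there.
- jig_seat (a point): Drilling jig: fixed dark steel plate 220 x 110 x 10 mm with two steel V-blocks in line, each 30 mm long, 96 mm wide, tops 67 mm above the bench, 110 mm open between them. Point: midway between the blocks, 55 mm above the bench, where the middle of the leg's axis rests when seated and centred; x along the grooves, z up. The 45 degree grooves, 59 mm wide at the top, guide the tube down.
Mind the look-alikes: they are no part of the job. Leave any purple or turquoise look-alike of the part that bears jig_seat alone.

How it is judged:
By the outcome, as a careful person would: the job done as asked, in the order asked, and still so for the second after the job is handed in, with the robot touching nothing.
It also fails if it takes over 38 s, if anything falls off the work surface, if the arm or the gripper's body presses on something with over 40 N, if the wrist force passes 120 N, or if a joint passes its speed limit or range.

## Working session

There is one attempt and no reset: what is moved stays moved. The work goes in short steps, Python scripts to look and compute and a tool call to move; the robot and the scene stay as the last step left them, time stands still between calls to the robot, and variables do not carry over. Pictures are saved under pics/ and viewed, at most 10 in all, crops included, and the job is handed in when it is done.

Besides the shell and the picture viewer there is one more tool, called after "Emit:" as name(argument=value, ...) on one line, values as JSON. servo_tool: Moves the arm, as the interface text tells. Its arguments: {"type":"object","properties":{"rows":{"type":"string"},"newtons":{"type":"number"}},"required":["rows"]}

```bash
mkdir -p pics; python3 - <<'E'
from plant import *
import cv2,numpy as np,pickle
d={n:capture(n) for n in("scene","top","wrist")}
pickle.dump(d,open('c0.pkl','wb'))
for n in("scene","top"): cv2.imwrite(f'pics/{n}0.png',d[n]["color"][:,:,::-1])
for n in d: print(n,d[n]["fx"],d[n]["k1"],np.round(-d[n]["R"].T@d[n]["t"],3))
s=state();print(s["time_s"],np.round(s["tool_rot"],3))
E
```

```text
scene 423.94761763294247 -0.07016836758525545 [ 1.214 -0.101  0.861]
top 425.14098011626055 0.01959096130824671 [ 0.211 -0.043  1.13 ]
wrist 329.95909579199946 -0.0721018486371903 [0.176 0.601 0.372]
0.15 [[-0.923  0.386 -0.   ]
 [ 0.386  0.923 -0.001]
 [ 0.    -0.001 -1.   ]]
```

View pics/top0.png

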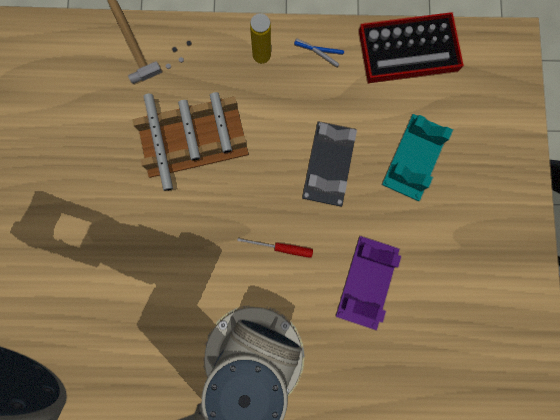

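View pics/scene0.png

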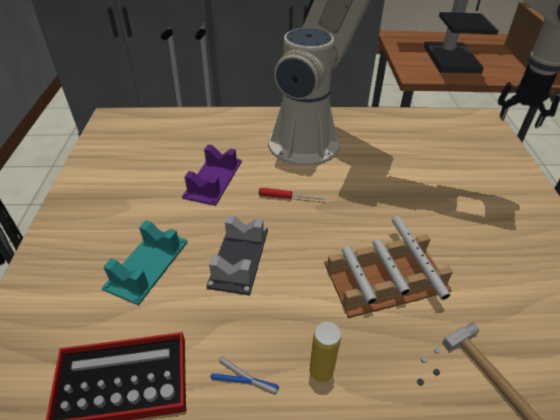

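The top view shows three tubes in the cradle. The left one, from (150,95) to (168,188), is clearly longest. The others are at about (189,130) and (221,122). There are three jig-like parts: dark grey steel at (330,163), turquoise at (418,157) and purple at (368,283). The grey one fits; the coloured ones are the look-alikes. I'll confirm this in an enlarged crop.

```bash
cat > h.py <<'E'
import cv2,numpy as np,pickle
def ray(c,px):
    K=np.array([[c["fx"],0,c["cx"]],[0,c["fy"],c["cy"]],[0,0,1]],float)
    p=cv2.undistortPoints(np.array(px,float).reshape(-1,1,2),K,np.array([c["k1"],0,0,0.]))[:,0]
    R=np.array(c["R"]);return -R.T@np.array(c["t"]),np.c_[p,np.ones(len(p))]@R
def plane(c,px,z):
    o,d=ray(c,px);return o+d*((z-o[2])/d[:,2:])
def proj(c,X):
    K=np.array([[c["fx"],0,c["cx"]],[0,c["fy"],c["cy"]],[0,0,1]],float)
    return cv2.projectPoints(np.array(X,float).reshape(-1,1,3),cv2.Rodrigues(np.array(c["R"]))[0],np.array(c["t"],float),K,np.array([c["k1"],0,0,0.]))[0][:,0]
def greys(c,x0,y0,x1,y1,lo,area,smax=45,hi=255):
    h=cv2.cvtColor(c["color"],cv2.COLOR_RGB2HSV);m=np.zeros(h.shape[:2],np.uint8)
    m[y0:y1,x0:x1]=((h[...,1]<smax)&(h[...,2]>lo)&(h[...,2]<=hi))[y0:y1,x0:x1]*255
    m=cv2.morphologyEx(m,cv2.MORPH_CLOSE,np.ones((3,3),np.uint8))
    return [k for k in cv2.findContours(m,0,1)[0] if cv2.contourArea(k)>area]
E
python3 - <<'E'
from h import *
d=pickle.load(open('c0.pkl','rb'));t=d["top"];s=d["scene"]
def axis(c,k):
    b=cv2.boxPoints(cv2.minAreaRect(k)); e=[np.linalg.norm(b[i]-b[(i+1)%4]) for i in(0,1)]
    i=0 if e[0]<e[1] else 1
    return np.array([(b[i]+b[(i+1)%4])/2,(b[(i+2)%4]+b[(i+3)%4])/2])
for n,c,roi in(("top",t,(135,88,250,195)),("scene",s,(325,210,460,305))):
    for k in greys(c,*roi,90,60):
        a=axis(c,k);P=plane(c,a,.05);print(n,a.round(1).tolist(),P.round(3).tolist(),'mid',P.mean(0).round(4),'L',np.linalg.norm(P[0]-P[1]).round(3),'ang',np.arctan2(*(P[0]-P[1])[1::-1]).round(3))
for n,c,roi in(("top",t,(295,115,362,212)),("scene",s,(205,205,272,295))):
    for k in greys(c,*roi,0,500,60,110):print(n,'plate',cv2.boxPoints(cv2.minAreaRect(k)).round(1).tolist())
a=cv2.resize(t["color"][80:215,130:265],None,fx=3,fy=3,interpolation=2);b=cv2.resize(t["color"][110:215,290:375],None,fx=405/105,fy=405/105,interpolation=2)
e=cv2.resize(s["color"][205:300,200:280],None,fx=405/95,fy=405/95,interpolation=2)
im=np.hstack([b,e]);print(im.shape)
cv2.imwrite('pics/crop1.png',im[:,:,::-1]);cv2.imwrite('pics/crop2.png',a[:,:,::-1])
E
```

```text
top [[182.10000610351562, 99.80000305175781], [194.8000030517578, 157.1999969482422]] [[0.663, 0.198, 0.05], [0.507, 0.158, 0.05]] mid [0.585  0.1782 0.05  ] L 0.161 ang 0.25
top [[147.3000030517578, 93.5], [167.5, 188.0]] [[0.678, 0.29, 0.05], [0.424, 0.225, 0.05]] mid [0.5512 0.2577 0.05  ] L 0.263 ang 0.252
top [[213.39999389648438, 92.4000015258789], [226.5, 149.60000610351562]] [[0.686, 0.116, 0.05], [0.529, 0.076, 0.05]] mid [0.6072 0.0961 0.05  ] L 0.162 ang 0.247
scene [[345.20001220703125, 246.39999389648438], [371.6000061035156, 299.20001220703125]] [[0.517, 0.077, 0.05], [0.676, 0.118, 0.05]] mid [0.5964 0.0972 0.05  ] L 0.164 ang -2.888
scene [[375.8999938964844, 239.5], [405.0, 290.29998779296875]] [[0.495, 0.159, 0.05], [0.653, 0.2, 0.05]] mid [0.5741 0.1796 0.05  ] L 0.164 ang -2.89
scene [[395.20001220703125, 216.3000030517578], [445.1000061035156, 295.5]] [[0.411, 0.227, 0.05], [0.67, 0.291, 0.05]] mid [0.5406 0.2592 0.05  ] L 0.267 ang -2.899
top plate [[301.79998779296875, 198.1999969482422], [317.20001220703125, 121.0], [357.0, 129.0], [341.6000061035156, 206.10000610351562]]
scene plate [[203.0, 286.6000061035156], [223.89999389648438, 211.39999389648438], [268.79998779296875, 223.89999389648438], [247.89999389648438, 299.1000061035156]]
(405, 669, 3)
```

View pics/crop1.png

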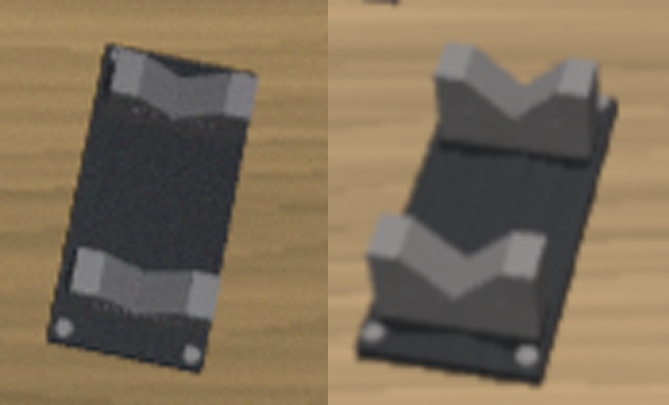

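View pics/crop2.png

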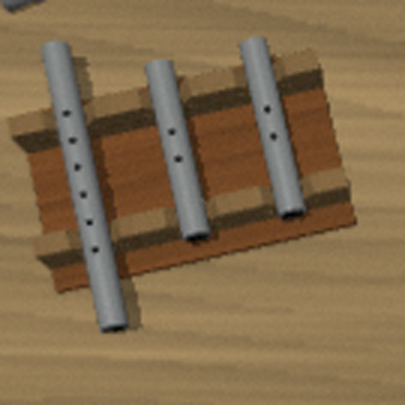

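The crop confirms both choices. The left tube, crop (57,43)–(113,328), has a long row of holes and is clearly longest, so it is the leg. The jig is the dark plate with two grey V-blocks. In its top crop the land centres are about (127,73), (241,95), (88,270) and (204,294).

```bash
cat >> h.py <<'E'
def move(st,p,ang,cmd=None):
    "shift cm and turn to put TCP at p with tool y at world angle ang (mod pi)"
    R=np.array(st["tool_rot"]);s=R.T@(np.array(p)-np.array(st["tool_pos"]))*100
    a=-(ang-np.arctan2(R[1,1],R[0,1]));a=(a+np.pi/2)%np.pi-np.pi/2
    return s.round(2),a.round(3)
E
python3 - <<'E'
from h import *
from plant import *
d=pickle.load(open('c0.pkl','rb'))
T=np.array([(127,73),(241,95),(88,270),(204,294)])/3.857+[290,110]-.4
S=np.array([(60,236),(197,252),(127,61),(253,77)])/4.263+[200,205]-.4
for n,p in(("top",T),("scene",S)):
    P=plane(d[n],p,.067);m=P.mean(0)
    if n=="top": far,near=P[:2].mean(0),P[2:].mean(0)
    else: far,near=P[:2].mean(0),P[2:].mean(0)
    v=far-near;print(n,P.round(3).tolist(),'c',m.round(4),'sp',np.linalg.norm(v).round(4),'w',np.linalg.norm(P[0]-P[1]).round(4),np.linalg.norm(P[2]-P[3]).round(4),'ang',np.arctan2(v[1],v[0]).round(3))
print(move(state(),[.547,.2585,.20],.252+np.pi/2))
E
```

```text
top [[0.585, -0.173, 0.067], [0.571, -0.25, 0.067], [0.448, -0.147, 0.067], [0.433, -0.224, 0.067]] c [ 0.5092 -0.1987  0.067 ] sp 0.1393 w 0.0782 0.0784 ang -0.19
scene [[0.57, -0.248, 0.067], [0.583, -0.17, 0.067], [0.433, -0.22, 0.067], [0.448, -0.142, 0.067]] c [ 0.5084 -0.195   0.067 ] sp 0.139 w 0.0782 0.079 ang -0.203
(array([-40.51, -17.52,   3.09]), np.float64(-0.648))
```

Emit:
servo_tool(rows="-5 -2.2 0 -0.1 8;-10 -4.4 0 -0.2 8;-15 -6.5 0 -0.3 8;-20 -8.7 0 -0.4 8;-25 -10.8 0 -0.5 8;-30 -13 0 -0.6 8;-35 -15.1 1 -0.648 8;-40.5 -17.5 2 -0.648 8;-40.5 -17.5 3 -0.648 8;-40.5 -17.5 3 -0.648 8;-40.5 -17.5 3 -0.648 8;-40.5 -17.5 3 -0.648 8", newtons=40)

```text
time_s: 1.65
tool_pos: [0.5467, 0.2602, 0.2018]
tool_rot: [[-0.968, -0.251, 0.001], [-0.251, 0.968, 0.0], [-0.001, 0.0, -1.0]]
contact_force: [-0.5, 0.4, 0.5]
opening: 0.0798
grasp_force: 0.0
```

```bash
python3 - <<'E'
from h import *
from plant import *
s=state();c=capture("wrist");pickle.dump((s,c),open('c1.pkl','wb'))
cv2.imwrite('pics/w1.png',c["color"][:,:,::-1])
print(s["time_s"],np.round(s["tool_pos"],4),np.round(s["dq"],3),move(s,[.547,.2585,.2],.252+np.pi/2))
u=np.array([np.cos(.252),np.sin(.252),0]);m=np.array([.547,.2585,.05])
print(proj(c,[m,m+.13*u,m-.13*u]).round(0).tolist())
for k in greys(c,0,0,560,420,90,800):print(cv2.boxPoints(cv2.minAreaRect(k)).round().tolist(),cv2.contourArea(k))
E
```

```text
1.65 [0.5467 0.2602 0.2018] [-0.001 -0.001 -0.001 -0.    -0.001 -0.002] (array([ 0.02, -0.17,  0.18]), np.float64(0.002))
[[273.0, 199.0], [273.0, 322.0], [273.0, 45.0]]
[[65.0, 124.0], [94.0, 120.0], [118.0, 290.0], [90.0, 294.0]] 4298.0
[[160.0, 121.0], [188.0, 119.0], [201.0, 291.0], [173.0, 293.0]] 3898.5
[[258.0, 39.0], [287.0, 39.0], [287.0, 326.0], [258.0, 326.0]] 7280.5
```

View pics/w1.png

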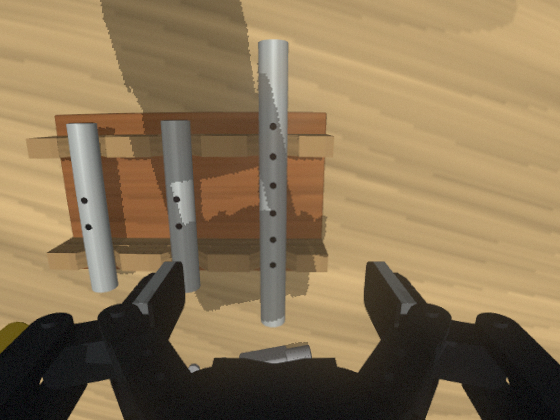

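The wrist view shows the leg straight along column 273, rows 39–326, which agrees with the prediction (273, 45–322). The fingers straddle it clear of the neighbours. I'll descend and grip.

Emit:
servo_tool(rows="0 -0.17 5 0 8;0 -0.17 10 0 8;0 -0.17 13 0 8;0 -0.17 15 0 8;0 -0.17 16.5 0 8;0 -0.17 17 0 8;0 -0.17 17 0 8;0 -0.17 17 0 5;0 -0.17 17 0 3;0 -0.17 17 0 1.5;0 -0.17 17 0 1.5;0 -0.17 17 0 1.5", newtons=50)

```text
time_s: 3.2
tool_pos: [0.5478, 0.259, 0.0321]
tool_rot: [[-0.969, -0.249, 0.001], [-0.249, 0.968, 0.002], [-0.001, 0.002, -1.0]]
contact_force: [-2.7, 6.9, 3.5]
opening: 0.0232
grasp_force: 48.9
```

Emit:
servo_tool(rows="0 0 -0.5 0 1.5;0 0 -1.5 0 1.5;0 0 -3 0 1.5;0 0 -5 0 1.5;0 0 -8 0 1.5;0 0 -11 0 1.5;0 0 -14 0 1.5;0 0 -16 0 1.5;0 0 -17 0 1.5;0 0 -17 0 1.5;0 0 -17 0 1.5;0 0 -17 0 1.5")

```text
time_s: 4.7
tool_pos: [0.5471, 0.2572, 0.2003]
tool_rot: [[-0.968, -0.25, -0.002], [-0.25, 0.968, -0.001], [0.002, -0.0, -1.0]]
contact_force: [0.6, -0.4, -1.7]
opening: 0.0235
grasp_force: 49.0
```

```bash
python3 - <<'E'
from h import *
from plant import *
s=state();c=capture("wrist");q=capture("scene");t=capture("top");pickle.dump((s,c,q,t),open('c2.pkl','wb'))
im=np.hstack([cv2.resize(c["color"],(400,300)),cv2.resize(q["color"][130:370,240:560],(400,300))])
cv2.imwrite('pics/w2.png',im[:,:,::-1])
print(s["time_s"],np.round(s["tool_pos"],4),s["opening"],s["grasp_force"])
for k in greys(c,215,0,340,420,90,800):print(cv2.boxPoints(cv2.minAreaRect(k)).round(1).tolist(),cv2.contourArea(k))
print(move(s,[.509,-.197,.20],-.195+np.pi/2))
E
```

```text
4.7 [0.5471 0.2572 0.2003] 0.0234525249028094 49.017988443374634
[[238.60000610351562, 0.0], [310.0, -0.4000000059604645], [312.1000061035156, 361.79998779296875], [240.6999969482422, 362.20001220703125]] 22663.5
(array([ 15.02, -43.03,   0.07]), np.float64(0.447))
```

View pics/w2.png

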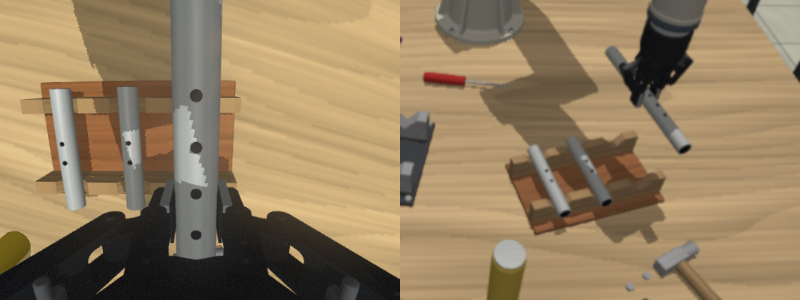

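The leg is gripped at its middle and held level. The two short tubes are undisturbed in the cradle. I'll carry the leg over the jig.

Emit:
servo_tool(rows="0.6 -1.8 0 0.02 1.5;2 -5.5 0 0.06 1.5;3.5 -10 0 0.11 1.5;5 -14.5 0 0.16 1.5;6.6 -19 0 0.21 1.5;8.2 -23.5 0 0.26 1.5;9.8 -28 0 0.31 1.5;11.3 -32.5 0 0.36 1.5;12.9 -37 0 0.4 1.5;14.2 -40.7 0 0.43 1.5;15 -43 0 0.447 1.5;15 -43 0 0.447 1.5")

```text
time_s: 6.35
tool_pos: [0.5087, -0.1984, 0.2012]
tool_rot: [[-0.98, 0.197, -0.0], [0.197, 0.98, -0.0], [0.0, -0.0, -1.0]]
contact_force: [0.2, 0.6, -1.1]
opening: 0.0235
grasp_force: 49.2
```

Emit:
servo_tool(rows="0 0 2 0 1.5;0 0 4 0 1.5;0 0 5.5 0 1.5;0 0 6 0 1.5;0 0 6 0 1.5;0 0 6 0 1.5")

```text
time_s: 7.1
tool_pos: [0.5101, -0.1965, 0.1419]
tool_rot: [[-0.981, 0.193, 0.001], [0.193, 0.981, -0.0], [-0.001, -0.0, -1.0]]
contact_force: [0.4, -0.8, -0.3]
opening: 0.0235
grasp_force: 49.2
```

```bash
python3 - <<'E'
from h import *
from plant import *
s=state();c=capture("wrist");q=capture("scene");t=capture("top");pickle.dump((s,c,q,t),open('c3.pkl','wb'))
im=np.hstack([cv2.resize(t["color"][90:240,260:410],(400,400)),cv2.resize(q["color"][150:320,150:320],(400,400))])
cv2.imwrite('pics/w3.png',im[:,:,::-1])
print(s["time_s"],np.round(s["tool_pos"],4),s["opening"],s["grasp_force"],move(s,[.509,-.197,.14],-.195+np.pi/2))
z=s["tool_pos"][2]+.019
u=np.array([np.cos(-.195),np.sin(-.195),0]);m=np.array([*s["tool_pos"][:2],z])
for n,k in(("top",t),("scene",q)):print(n,proj(k,[m,m+.13*u,m-.13*u]).round(1).tolist())
E
```

```text
7.1 [ 0.5101 -0.1965  0.1419] 0.023497150961891797 49.228582978248596 (array([ 0.1 , -0.07,  0.19]), np.float64(0.0))
top [[337.2, 145.7], [347.3, 94.5], [326.8, 198.7]]
scene [[233.8, 214.2], [218.1, 256.7], [246.9, 178.9]]
```

View pics/w3.png

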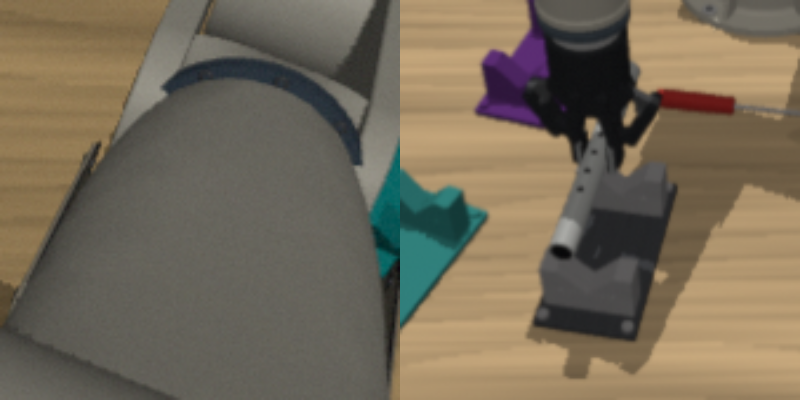

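The scene view shows the leg in line above the jig. Its near end is at about (219,255), against a prediction of (218,257). I'll lower it gently.

Emit:
servo_tool(rows="0.1 0 2 0 1.5;0.1 0 4 0 1.5;0.1 0 6 0 1.5;0.1 0 7.5 0 1.5;0.1 0 8.5 0 1.5;0.1 0 9.2 0 1.5;0.1 0 9.7 0 1.5;0.1 0 10 0 1.5;0.1 0 10.2 0 1.5;0.1 0 10.3 0 1.5;0.1 0 10.3 0 1.5")

```text
time_s: 8.62
tool_pos: [0.5087, -0.1962, 0.0384]
tool_rot: [[-0.981, 0.194, 0.0], [0.194, 0.981, -0.0], [-0.0, -0.0, -1.0]]
contact_force: [-0.4, 0.4, -0.5]
opening: 0.0231
grasp_force: 49.2
```

Emit:
servo_tool(rows="0 0 0.1 0 1.5;0 0 0.1 0 1.5;0 0 0.2 0 1.5;0 0 0.2 0 1.5")

```text
time_s: 9.12
tool_pos: [0.5089, -0.1961, 0.0372]
tool_rot: [[-0.981, 0.193, 0.0], [0.193, 0.981, 0.0], [-0.0, 0.0, -1.0]]
contact_force: [-3.6, 2.9, 12.6]
opening: 0.0236
grasp_force: 50.6
```

It touches at 12.6 N, at the expected height. I'll let go and rise.

Emit:
servo_tool(rows="0 0 0 0 2.6;0 0 0 0 3.2;0 0 0 0 5;0 0 0 0 7;0 0 0 0 7.5;0 0 0 0 7.5;0 0 -2 0 7.5;0 0 -5 0 7.5;0 0 -9 0 7.5;0 0 -14 0 7.5;0 0 -17 0 7.5;0 0 -17 0 7.5", newtons=30)

```text
time_s: 10.62
tool_pos: [0.5101, -0.1968, 0.2088]
tool_rot: [[-0.981, 0.194, 0.005], [0.194, 0.981, -0.002], [-0.005, -0.001, -1.0]]
contact_force: [1.8, 0.6, -0.3]
opening: 0.0754
grasp_force: 0.0
```

```bash
python3 - <<'E'
from h import *
from plant import *
s=state();c=capture("wrist");q=capture("scene");pickle.dump((s,c,q),open('c4.pkl','wb'))
im=np.hstack([cv2.resize(c["color"][:,100:460],(450,525)),cv2.resize(q["color"][190:310,190:280],(350,467))[:467]]) if 0 else None
a=cv2.resize(c["color"][:,110:450],(486,600));b=cv2.resize(q["color"][180:320,195:270],(314,586));b=cv2.copyMakeBorder(b,0,14,0,0,0)
cv2.imwrite('pics/w4.png',np.hstack([a,b])[:,:,::-1])
print(s["time_s"],np.round(s["tool_pos"],4),s["contact_force"])
u=np.array([np.cos(-.195),np.sin(-.195),0]);m=np.array([.509,-.197,.055])
for n,k in(("w",c),("scene",q)):print(n,proj(k,[m,m+.13*u,m-.13*u]).round(1).tolist())
E
```

```text
10.625 [ 0.5101 -0.1968  0.2088] [ 1.76896722  0.58580754 -0.33123567]
w [[275.4, 196.4], [275.1, 319.2], [275.7, 43.1]]
scene [[236.7, 243.7], [222.6, 285.6], [248.7, 208.4]]
```

View pics/w4.png

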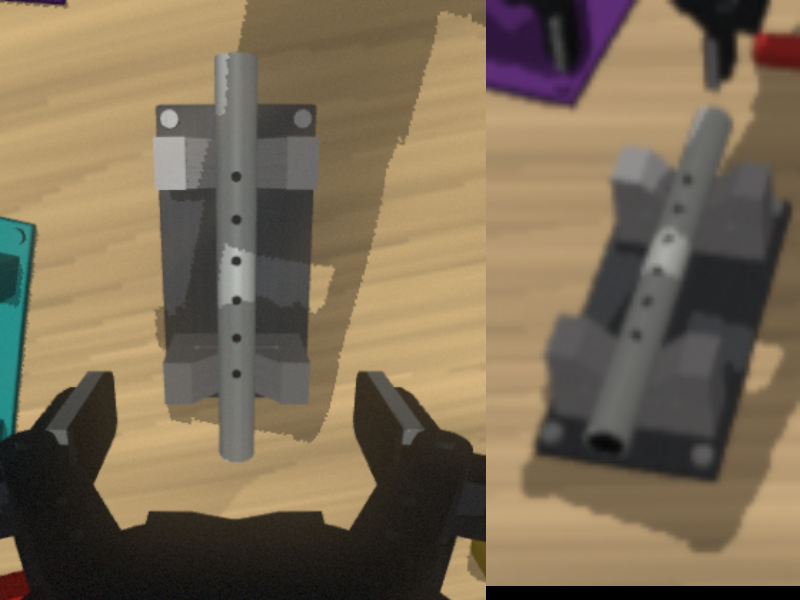

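The wrist view shows the leg seated in both V-blocks. Its ends are at picture rows 53 and 461, and the block lands span 137–190 and 361–403. I'll check the centring from these.

```bash
python3 - <<'E'
from h import *
s,c,q=pickle.load(open('c4.pkl','rb'))
u=np.array([np.cos(-.195),np.sin(-.195),0])
cam=-np.array(c["R"]).T@np.array(c["t"]);m=np.array([.509,-.197,0])
f=lambda r,z,col=236:((plane(c,[[col/1.4286+110-.3,r/1.4286-.3]],z)[0]-m)@u*1000).round(1)
print('cam',cam.round(3),(cam-m)@u)
for r in(137,190,361,403):print('land',r,[f(r,.067,k) for k in(170,236,302)])
for r in(53,461):print('end',r,f(r,.0675),f(r,.055),f(r,.0425))
# row profile of tube centre column band
g=cv2.cvtColor(c["color"],cv2.COLOR_RGB2HSV)[:,268:283,1].mean(1)
print(g[28:46].round(),g[314:332].round())
cs=[k for k in greys(c,255,0,292,420,60,800,60)];print([cv2.boundingRect(k) for k in cs])
# hole row: centres along axis
for r in(177,220,261,300,338,374):print('hole',f(r,.0675))
E
```

```text
cam [ 0.441 -0.185  0.35 ] -0.06910097302003267
land 137 [np.float64(-87.5), np.float64(-87.4), np.float64(-87.6)]
land 190 [np.float64(-57.6), np.float64(-57.6), np.float64(-57.7)]
land 361 [np.float64(50.4), np.float64(50.3), np.float64(50.3)]
land 403 [np.float64(80.7), np.float64(80.6), np.float64(80.6)]
end 53 -132.1 -134.9 -137.7
end 461 125.3 133.9 142.5
[101. 102. 102. 102. 101. 101. 102. 102.  76.  25.  11.  11.  11.  10.
  12.  11.  11.  13.] [ 15.  16.  16.  16.  17.  17.  16.  18.  31.  71.  97. 102. 101. 101.
 101. 102. 101. 102.]
[(255, 36, 37, 288)]
hole -65.0
hole -40.1
hole -15.4
hole 9.2
hole 34.3
hole 59.3
```

In the wrist frame the block midpoint is at −3.5 mm along the groove, and the leg midpoint is at −3.4 mm from its ends or −2.9 mm from its holes. That puts it centred within about 1 mm. It is released and the robot is clear, so I'm handing it in.

```bash
python3 -c "
from plant import *
print(close_job())"
```

```text
the job is handed in; nothing more can be done
None
```

The crutch leg is seated in both V-blocks of the grey steel jig, centred to within about 1 mm by the wrist camera, and released. The two short tubes were still in the cradle when last checked, just after the lift. The job is handed in after about 10.6 s of robot time.

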